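# Pack the repair-table fluids into their drip cups

## Task

The repair session is over: move the four fluid bottles from the wooden bench rack into the carrying tray, so that their row follows the tray's coloured drip cups: each ends standing upright on the floor of the drip cup whose rim has the colour of its cap. Set them down rather than dropping them, tip none over, and leave the multimeter and the mug where they are.

Things in the scene. Friction and masses are not known exactly. Their poses are not given: they have to be found in the camera images.
- bottle_red: closed, rigid, round contact-cleaner can: aluminium body 35 mm in diameter, red cap 31 mm in diameter, 91 mm tall in all, straight side up to 66 mm; about 90 g. Origin: centre of its underside; z up. Starts upright in any one of the four 46 mm holes (one row, 74 mm apart) of the plywood bench rack (310 x 62 mm, 30 mm high), its foot 8 mm above the table
- bottle_yellow: closed, rigid, round oil bottle: white body 36 mm in diameter, yellow collar 31 mm in diameter with a pointed yellow nozzle, 92 mm tall in all, straight side up to 62 mm; about 90 g. Origin: centre of its underside; z up. Starts upright in any one of the four 46 mm holes (one row, 74 mm apart) of the plywood bench rack (310 x 62 mm, 30 mm high), its foot 8 mm above the table
- bottle_green: closed, rigid, round glue jar: grey body 38 mm in diameter, wide green lid 36 mm in diameter, 79 mm tall in all, straight side up to 64 mm; about 90 g. Origin: centre of its underside; z up. Starts upright in any one of the four 46 mm holes (one row, 74 mm apart) of the plywood bench rack (310 x 62 mm, 30 mm high), its foot 8 mm above the table
- bottle_blue: closed, rigid, round cleaning-alcohol bottle: white body 37 mm in diameter, blue cap 28 mm in diameter, 86 mm tall in all, straight side up to 63 mm; about 90 g. Origin: centre of its underside; z up. Starts upright in any one of the four 46 mm holes (one row, 74 mm apart) of the plywood bench rack (310 x 62 mm, 30 mm high), its foot 8 mm above the table
- cup_red: fixed round black drip cup with a red rim and a red disc on its floor; 62 mm outside, 56 mm inside, 34 mm high, its floor 4 mm thick. Origin: centre of its underside, 3 mm above the table; z up; the row of cups runs along its y axis. One of four cups, 74 mm apart, in any order, in a grey tray (316 x 76 mm, 18 mm high)
- cup_yellow: fixed round black drip cup with a yellow rim and a yellow disc on its floor; 62 mm outside, 56 mm inside, 34 mm high, its floor 4 mm thick. Origin: centre of its underside, 3 mm above the table; z up; the row of cups runs along its y axis. One of four cups, 74 mm apart, in any order, in a grey tray (316 x 76 mm, 18 mm high)
- cup_green: fixed round black drip cup with a green rim and a green disc on its floor; 62 mm outside, 56 mm inside, 34 mm high, its floor 4 mm thick. Origin: centre of its underside, 3 mm above the table; z up; the row of cups runs along its y axis. One of four cups, 74 mm apart, in any order, in a grey tray (316 x 76 mm, 18 mm high)
- cup_blue: fixed round black drip cup with a blue rim and a blue disc on its floor; 62 mm outside, 56 mm inside, 34 mm high, its floor 4 mm thick. Origin: centre of its underside, 3 mm above the table; z up; the row of cups runs along its y axis. One of four cups, 74 mm apart, in any order, in a grey tray (316 x 76 mm, 18 mm high)
- multimeter: bystander: yellow and black multimeter lying on its back, 170 x 84 x 48 mm, long side along its x axis. Origin: centre of its underside
- mug: bystander: white ceramic mug, rim 80 mm across, 92 mm high, handle towards its y axis, standing upright. Origin: centre of its underside
There are look-alikes about, which are no part of the job. Leave any white look-alike of the cup_green alone.

How it is judged:
By the outcome, as a careful person would: the job done as asked, in the order asked, and still so for the second after the job is handed in, with the robot touching nothing.
It also fails if it takes over 96 s, if anything falls off the work surface, if the arm or the gripper's body presses on something with over 40 N, if the wrist force passes 120 N, or if a joint passes its speed limit or range.

## Robot

A 6-joint arm with a two-finger parallel gripper is mounted at the origin on the work surface. World frame = base frame: x ahead of the robot, y to its left, z up, the work surface at z = 0. Lengths are in m, angles in rad, forces in N, time in s.
With the tool pointing down it reaches from about 0.25 to 0.775 m from the base axis. Payload 4 kg.
Tool frame: the origin (TCP) lies at the very end of the fingers, on their centre line; the grasp point (between the pads) lies 19 mm behind it (robot.grip_depth is the z of the grasp point in the tool frame, in m); z points along the fingers, y is the line along which they close (so a half turn about z gives the same grasp; the last joint's range is limited). The gripper opens to 94 mm and grips with 3 to 60 N. Pads are 16 mm wide; open, the fingers measure 119 mm over their backs; the gripper's body (75 mm by 177 mm) begins 78 mm behind the grasp point.
Start: joints at [-1.227, 0.087, 1.371, -0, 1.684, -0.103], TCP at [0.238, -0.496, 0.206] pointing down, gripper open.
Joint ranges: [-3.1, 3.1], [-0.76, 2.03], [0.27, 2.55], [-1.08, 4.22], [0.17, 2.65], [-2.57, 2.57]. Speed limits (rad/s): [2.79, 2.79, 3.14, 3.14, 3.14, 3.14].

## Interface

Orientations are given as a unit quaternion [x, y, z, w].
In Python, from workcell import robot gives the robot as it stands.
- The arm moves only by the tool play_rows, never from a script. Its argument "plan" is one flat list of numbers, 5 for each row, row after row: the shift along the tool's x, y, z scaled (see below), then the turn about the tool's z scaled (see below), then the closure, from -1 (fully open) to 1 (shut). In form: [x, y, z, roll, hand, x, y, z, roll, hand, ...]. A call has 1 to 10 rows; each row shifts and turns the commanded pose from where the row before left it, along the tool's axes as they then stand; what a row does not reach is not made up. The controller multiplies each number of a shift by 60 cm and each number of a turn by pi/4 rad. A row lasts 1/10 s, in which the tool goes at most 50 mm and 8.59 degrees, less where a joint would pass 70% of its speed; a pose out of reach is approached as far as the arm can. A call with a number of a shift or a turn outside -1 to 1 is refused whole. A call with a gripper value outside its range is refused whole. The fingers move at their own pace and stop on an object; the grip force is fixed at half the most. Time passes only in rows, so rows that do not move let the fingers close. It gives the time, the measured TCP pose, the force, the opening and the grip force at its end, in the units of the state.
- robot.get_state(): the state, without advancing time (a new reading comes with each control period).
- robot.snapshot(name): name is "scene" or "top" or "wrist"; returns the picture (420x560x3 uint8, red, green, blue); there is no depth.
- robot.camera_info(name): a dict with "camera_matrix" (3x3 intrinsics, pixels), "rvec" (rotation vector, rad) and "tvec" (3), from world to camera coordinates, as OpenCV has them. Camera axes: x right, y down, z forward; pixel columns grow to the right and rows downward; lengths in m; the calibration is good to about 2 mm. A picture is of the moment at which its call begins: read the wrist's pose just before it. camera_info takes no time and is no camera call; for the wrist camera it gives the pose at the moment of the call.
- robot.finish_job(): hands the job in; it is judged then, once.
The state is a dict: "clock": time; "q": joint angles; "joint_velocities": joint speeds; "joint_torque": joint torques, N m; "eef_pos": TCP position; "orientation": TCP orientation; "force": force on the tool from outside, world axes, zero at the start; "ft_torque": the same for the moment, N m; "gripper_width": finger opening in m; "grip_force": force on a finger pad.
Only numpy, scipy, OpenCV 4.12 (cv2) and the standard library are available. Lean on these libraries where they do the work, as an engineer would, in place of code of your own. Each camera call takes 0.05 s, during which the arm holds its last target. There are 200 camera calls.

## Working session

There is one attempt and no reset: what is moved stays moved. The work goes in short steps, Python scripts to look and compute and a tool call to move; the robot and the scene stay as the last step left them, time stands still between calls to the robot, and variables do not carry over. Pictures are saved under pics/ and viewed, at most 14 in all, crops included, and the job is handed in when it is done.

Besides the shell and the picture viewer there is one more tool, called by a JSON object that holds its "api" and its "payload". play_rows: Moves the arm, as the interface text tells. Shifts and turns lie within -1 to 1; 1 stands for 60 cm of shift or pi/4 rad of turn. Its arguments: {"type":"object","properties":{"plan":{"type":"array"}},"required":["plan"]}

```bash
ls; mkdir -p pics
python3 - <<'E'
from workcell import robot
import cv2,json
s=robot.get_state();print(s['clock'],s['eef_pos'],s['orientation'],s['gripper_width'],robot.grip_depth)
for n in ("scene","top","wrist"):
    i=robot.camera_info(n);print(n,i)
    im=robot.snapshot(n);cv2.imwrite(f"pics/{n}0.png",im[:,:,::-1])
a=cv2.imread("pics/scene0.png");b=cv2.imread("pics/top0.png")
E
```

```text
pics
0.0 [ 0.23744688 -0.49549434  0.20431137] [ 9.75150881e-01  2.21539061e-01 -1.45042163e-04 -1.08733349e-03] 0.0941004512527502 -0.0188
scene {'camera_matrix': array([[437.52573646,   0.        , 279.81018618],
       [  0.        , 437.52573646, 213.81000799],
       [  0.        ,   0.        ,   1.        ]]), 'rvec': array([ 2.28375057,  1.37179456, -0.35466703]), 'tvec': array([-0.21172254, -0.36297275,  1.38614552])}
top {'camera_matrix': array([[387.86406701,   0.        , 278.35718756],
       [  0.        , 387.86406701, 209.4054349 ],
       [  0.        ,   0.        ,   1.        ]]), 'rvec': array([ 2.10842923, -2.14914084,  0.21638149]), 'tvec': array([0.00675929, 0.50214812, 0.85653456])}
wrist {'camera_matrix': array([[312.90006106,   0.        , 283.91090776],
       [  0.        , 312.90006106, 209.05300402],
       [  0.        ,   0.        ,   1.        ]]), 'rvec': array([-2.44717151,  1.5387754 ,  0.22418937]), 'tvec': array([-0.54963632, -0.02980368,  0.39159853])}
```

View pics/top0.png

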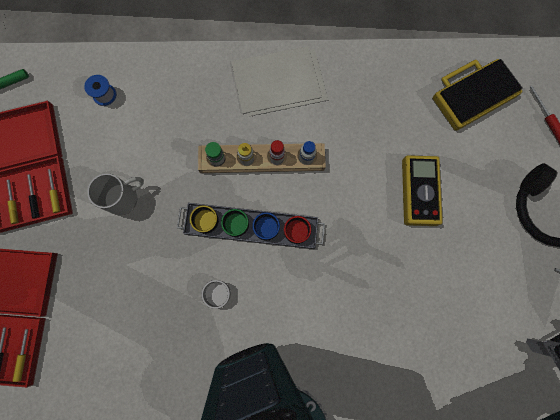

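View pics/scene0.png

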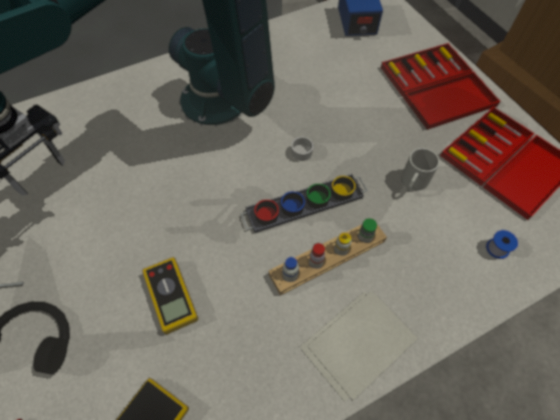

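The top view shows the rack with green (214,150), yellow (246,151), red (278,150) and blue (309,150). The tray cups are yellow (204,218), green (236,222), blue (267,226) and red (298,230). The white cup at (216,294) stands alone and is the look-alike, since it has no green rim, so it stays put. The green-rimmed cup at (236,222) is the real one.

```bash
cat > h.py <<'E'
import cv2,numpy as np
from workcell import robot
HUE={'red':[(0,8),(172,180)],'yellow':[(22,34)],'green':[(50,85)],'blue':[(100,125)]}
def mask(im,c,s=110,v=40):
    h=cv2.cvtColor(im,cv2.COLOR_RGB2HSV);m=0
    for a,b in HUE[c]: m=m|cv2.inRange(h,(a,s,v),(b,255,255))
    return m
def blobs(im,c,roi,amin=25,**k):
    x0,y0,x1,y1=roi;m=np.zeros(im.shape[:2],np.uint8);m[y0:y1,x0:x1]=mask(im,c,**k)[y0:y1,x0:x1]
    cs,_=cv2.findContours(m,cv2.RETR_EXTERNAL,cv2.CHAIN_APPROX_NONE)
    return [x for x in sorted(cs,key=cv2.contourArea,reverse=True) if cv2.contourArea(x)>amin]
def ray(info,uv):
    R=cv2.Rodrigues(info['rvec'])[0];t=info['tvec']
    p=cv2.undistortPoints(np.array([[uv]],float),info['camera_matrix'],None)[0,0]
    return -R.T@t,R.T@np.array([p[0],p[1],1.])
def onplane(info,uv,z):
    o,d=ray(info,uv);return o+d*(z-o[2])/d[2]
def tri(a,ua,b,ub):
    (o,d),(p,e)=ray(a,ua),ray(b,ub);d=d/np.linalg.norm(d);e=e/np.linalg.norm(e)
    s=np.linalg.lstsq(np.c_[d,-e],p-o,rcond=None)[0];A=o+d*s[0];B=p+e*s[1]
    return (A+B)/2,np.linalg.norm(A-B)
E
python3 - <<'E'
from h import *
T=cv2.imread('pics/top0.png')[:,:,::-1].copy();S=cv2.imread('pics/scene0.png')[:,:,::-1].copy()
it,is_=robot.camera_info('top'),robot.camera_info('scene')
R={}
for kind,rt,rs in (('cap',(195,135,330,175),None),('cup',(180,200,330,250),None)):
    for c in HUE:
        bt=blobs(T,c,rt)
        ys=(245,170,370,228) if kind=='cup' else (265,215,385,285)
        bs=blobs(S,c,ys)
        f=lambda b:np.array(cv2.minEnclosingCircle(b)[0]) if kind=='cap' else np.array(cv2.fitEllipse(b)[0])
        # centre of bounding shapes
        ut,us=f(bt[0]),f(bs[0])
        p,e=tri(it,ut,is_,us)
        print(kind,c,ut.round(1),us.round(1),[cv2.contourArea(b) for b in bt[:2]+bs[:2]],p.round(4),round(e,4),'plane',onplane(it,ut,.095 if kind=='cap' else .037).round(4))
E
```

```text
cap red [277.  147.1] [318.3 249.4] [132.0, 109.5, 46.5] [ 0.6402 -0.0016  0.088 ] 0.0009 plane [ 0.6375 -0.0019  0.095 ]
cap yellow [244.3 148.9] [344.6 238. ] [117.5, 110.0] [0.6404 0.0737 0.0782] 0.0001 plane [0.6344 0.0725 0.095 ]
cap green [212.8 149.8] [369.3 225. ] [160.5, 110.0] [0.6389 0.1462 0.0793] 0.0001 plane [0.6333 0.1437 0.095 ]
cap blue [308.5 147. ] [290.5 262.5] [98.5, 70.0] [ 0.6391 -0.0748  0.0876] 0.0008 plane [ 0.6366 -0.0737  0.095 ]
cup red [297.1 229. ] [266.3 210. ] [558.0, 392.5] [ 0.4576 -0.0459  0.0316] 0.0004 plane [ 0.4568 -0.0458  0.037 ]
cup yellow [202.9 218.3] [343.3 185.8] [549.0, 377.5] [0.4871 0.175  0.031 ] 0.0006 plane [0.4862 0.1742 0.037 ]
cup green [234.2 222. ] [317.8 196. ] [537.0, 147.0, 38.5] [0.4782 0.1016 0.0209] 0.0021 plane [0.4761 0.101  0.037 ]
cup blue [265.6 225.3] [292.7 202.3] [554.0, 196.5] [0.4679 0.0277 0.0295] 0.0002 plane [0.4668 0.0275 0.037 ]
```

{"api": "play_rows", "payload": {"plan": [0,0,-0.02,-0.179,-1,0,0,-0.02,-0.179,-1,0,0,-0.02,-0.179,-1,0,0,-0.02,-0.179,-1,0,0,-0.02,-0.179,-1,0,0,-0.02,-0.179,-1,0,0,-0.02,-0.179,-1,0,0,-0.02,-0.179,-1]}}

```text
clock: 0.95
eef_pos: [0.2376, -0.4958, 0.3015]
orientation: [0.705, 0.709, 0.0, -0.0]
force: [-0.2, 0.5, 0.2]
gripper_width: 0.0938
grip_force: 0.0
```

{"api": "play_rows", "payload": {"plan": [0.06,0.04,0,0,-1,0.06,0.04,0,0,-1,0.06,0.04,0,0,-1,0.06,0.04,0,0,-1,0.06,0.04,0,0,-1,0.06,0.04,0,0,-1,0.06,0.04,0,0,-1,0.06,0.04,0,0,-1,0.06,0.04,0,0,-1,0.06,0.04,0,0,-1]}}

```text
clock: 1.95
eef_pos: [0.4779, -0.1342, 0.3012]
orientation: [0.707, 0.707, -0.0, -0.0]
force: [1.4, -0.0, 0.1]
gripper_width: 0.0939
grip_force: 0.0
```

```bash
cat >> h.py <<'E'
def st():
    s=robot.get_state();q=s['orientation'];th=2*np.degrees(np.arctan2(q[1],q[0]));p=s['eef_pos']
    print('t %.2f'%s['clock'],'p',np.round(p,4),'th %.2f'%th,'F',np.round(s['force'],1),'w %.4f'%s['gripper_width'],'g %.1f'%s['grip_force'])
    return np.array(p),np.radians(th)
def go(x,y,z,th=None):
    "tool-axis deltas (scaled) from measured pose to a world target"
    p,t=st();d=np.array([x,y,z])-p;X=np.array([np.cos(t),np.sin(t)]);Y=np.array([np.sin(t),-np.cos(t)])
    print('scaled',np.round([d[:2]@X/.6,d[:2]@Y/.6,-d[2]/.6],4),'mm',(d*1000).round(1))
E
python3 - <<'E'
from h import *
go(.60,.035,.30)
i=robot.camera_info('wrist');R=cv2.Rodrigues(i['rvec'])[0];print(-R.T@i['tvec'],R[2])
E
```

```text
t 1.95 p [ 0.4779 -0.1342  0.3012] th 90.04 F [ 1.4 -0.   0.1] w 0.0939 g 0.0
scaled [0.2818 0.2036 0.002 ] mm [122.1 169.2  -1.2]
[ 0.47814973 -0.05141771  0.48003023] [ 4.12933643e-04 -2.83968435e-01 -9.58833540e-01]
```

Run:
```python
from h import *
import pickle
i=robot.camera_info('wrist');im=robot.snapshot('wrist');pickle.dump((i,im),open('w1.pkl','wb'));cv2.imwrite('pics/w1.png',im[:,:,::-1])
```

{"api": "play_rows", "payload": {"plan": [0.06,0.03,0,0,-1,0.06,0.03,0,0,-1,0.06,0.03,0,0,-1,0.06,0.03,0,0,-1,0.06,0.03,0,0,-1,0.06,0.02,0,0,-1,0,0,0,0,-1,0,0,0,0,-1]}}

```text
clock: 2.8
eef_pos: [0.5791, 0.0805, 0.3007]
orientation: [0.706, 0.708, -0.001, -0.0]
force: [-0.3, 0.3, 0.0]
gripper_width: 0.0934
grip_force: 0.0
```

Run:
```python
from h import *
import pickle
st()
i=robot.camera_info('wrist');im=robot.snapshot('wrist');pickle.dump((i,im),open('w2.pkl','wb'));cv2.imwrite('pics/w2.png',im[:,:,::-1])
```

```text
t 2.80 p [0.5791 0.0805 0.3007] th 90.12 F [-0.3  0.3  0. ] w 0.0934 g 0.0
```

View pics/w1.png

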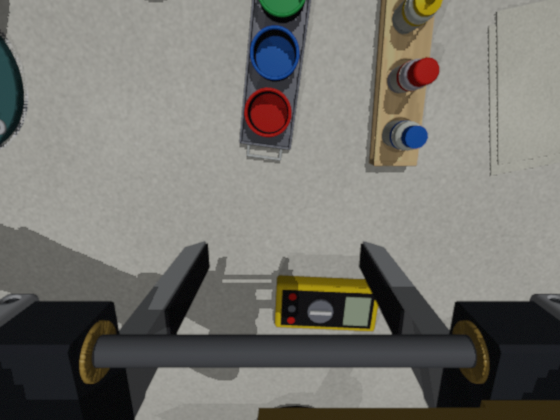

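View pics/w2.png

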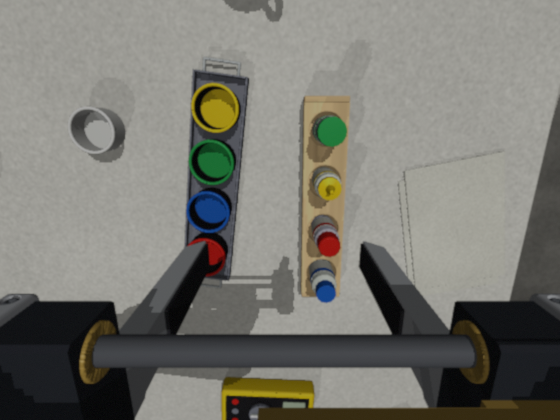

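w1 shows the blue (275,52) and red (269,112) cups and the red (423,71) and blue (414,136) caps. w2 shows all four caps, from (331,130) to (325,290), and the cups yellow (216,107), green (212,161), blue (209,211) and red (207,255, partly hidden by a finger).

Run:
```python
from h import *
import pickle
T=cv2.imread('pics/top0.png')[:,:,::-1].copy();S=cv2.imread('pics/scene0.png')[:,:,::-1].copy()
V={'top':(robot.camera_info('top'),T,(195,135,330,175),(180,200,330,250)),
'w1':(*pickle.load(open('w1.pkl','rb')),(392,0,445,160),(245,0,305,145)),
'w2':(*pickle.load(open('w2.pkl','rb')),(308,105,350,305),(185,80,245,285))}
H=dict(red=.099,yellow=.075,green=.087,blue=.094)
for k in (2,3):
  for c in HUE:
    rs={}
    for n,v in V.items():
        b=blobs(v[1],c,v[k],amin=60)
        if not b: continue
        f=cv2.fitEllipse(b[0]); rs[n]=(v[0],f[0]); 
        print('cap' if k==2 else 'cup',c,n,np.round(f[0]+f[1],1),onplane(v[0],f[0],H[c]-.006 if k==2 else .037)[:2].round(4))
    print('   tri top-w2',*[np.round(x,4) for x in tri(*rs['top'],*rs['w2'])])
```

```text
cap red top [276.8 147.2  12.2  14. ] [ 0.6381 -0.0015]
cap red w1 [423.   71.7  25.2  33.4] [ 0.6367 -0.0022]
cap red w2 [328.1 243.9  21.7  24.5] [6.382e-01 3.000e-04]
   tri top-w2 [ 0.6391 -0.0014  0.0894] 0.0007
cap yellow top [244.2 148.9  12.1  12.5] [0.6436 0.0746]
cap yellow w1 [426.1   6.7  16.7  30.3] [0.6413 0.0698]
cap yellow w2 [329.4 188.5  23.   23.2] [0.6401 0.0704]
   tri top-w2 [0.6381 0.0736 0.0838] 0.0004
cap green top [212.7 149.3  14.1  14.9] [0.6396 0.1462]
cap green w2 [331.3 131.1  28.3  29.4] [0.6375 0.1457]
   tri top-w2 [0.6371 0.1456 0.0869] 0.0011
cap blue top [308.6 146.9  10.8  12. ] [ 0.6393 -0.0746]
cap blue w1 [414.3 136.5  21.5  25.6] [ 0.6375 -0.0747]
cap blue w2 [325.1 291.2  18.3  20.8] [ 0.6378 -0.074 ]
   tri top-w2 [ 0.6385 -0.0743  0.0882] 0.0015
cup red top [297.1 229.   26.5  26.9] [ 0.4568 -0.0458]
cup red w1 [267.6 111.9  46.4  49.7] [ 0.456  -0.0457]
cup red w2 [204.5 256.5  36.1  39.3] [ 0.4567 -0.045 ]
   tri top-w2 [ 0.4567 -0.0456  0.0362] 0.0006
cup yellow top [202.9 218.3  26.2  26.8] [0.4862 0.1742]
cup yellow w2 [214.7 107.6  46.9  50.6] [0.4856 0.1741]
   tri top-w2 [0.4859 0.174  0.0386] 0.0001
cup green top [234.2 222.   25.8  26.6] [0.4761 0.101 ]
cup green w1 [281.7   6.9  17.1  48. ] [0.4752 0.0787]
cup green w2 [211.  161.8  43.8  46.2] [0.476  0.1011]
   tri top-w2 [0.4761 0.101  0.0369] 0.0002
cup blue top [265.6 225.3  26.3  27. ] [0.4668 0.0275]
cup blue w1 [274.2  52.3  49.   55.1] [0.4655 0.0275]
cup blue w2 [207.7 211.5  41.1  43.7] [0.4665 0.0276]
   tri top-w2 [0.4666 0.0276 0.0373] 0.0003
```

{"api": "play_rows", "payload": {"plan": [0.0273,0.0245,0.03,0,-1,0.0273,0.0245,0.03,0,-1,0.0273,0.0245,0.03,0,-1,0.0273,0.0245,0.03,0,-1,0,0,0.06,0,-1,0,0,0.055,0,-1,0,0,0,0,-1,0,0,0,0,-1]}}

```text
clock: 3.65
eef_pos: [0.6378, 0.1442, 0.1607]
orientation: [0.708, 0.707, -0.0, -0.0]
force: [-0.0, 0.3, 0.8]
gripper_width: 0.0941
grip_force: 0.0
```

```bash
python3 -c "
from h import *
go(.638,.146,.043)"
```

```text
t 3.65 p [0.6378 0.1442 0.1607] th 89.93 F [-0.   0.3  0.8] w 0.0941 g 0.0
scaled [0.0029 0.0003 0.1962] mm [   0.2    1.8 -117.7]
```

{"api": "play_rows", "payload": {"plan": [0.003,0,0.06,0,-1,0,0,0.06,0,-1,0,0,0.05,0,-1,0,0,0.026,0,-1,0,0,0,0,-1,0,0,0,0,1,0,0,0,0,1,0,0,0,0,1,0,0,0,0,1,0,0,0,0,1]}}

```text
clock: 4.65
eef_pos: [0.6384, 0.1476, 0.0436]
orientation: [0.707, 0.707, 0.0, 0.0]
force: [0.0, -0.8, -0.3]
gripper_width: 0.0574
grip_force: 0.0
```

{"api": "play_rows", "payload": {"plan": [0,0,0,0,1,0,0,0,0,1,0,0,0,0,1,0,0,0,0,1]}}

```text
clock: 5.05
eef_pos: [0.6379, 0.1475, 0.0428]
orientation: [0.707, 0.707, -0.0, -0.0]
force: [-0.6, -0.8, -0.2]
gripper_width: 0.0376
grip_force: 30.0
```

{"api": "play_rows", "payload": {"plan": [0,0,-0.03,0,1,0,0,-0.06,0,1,0,0,-0.06,0,1,0,0,-0.05,0,1,-0.015,-0.054,0,0,1,-0.015,-0.054,0,0,1,-0.015,-0.054,0,0,1,-0.015,-0.054,0,0,1,-0.015,-0.054,0,0,1,0,0,0,0,1]}}

```text
clock: 6.05
eef_pos: [0.4725, 0.1018, 0.1624]
orientation: [0.707, 0.707, -0.001, -0.001]
force: [-0.4, -0.2, -1.1]
gripper_width: 0.0374
grip_force: 30.0
```

{"api": "play_rows", "payload": {"plan": [0,0,0,0,1,0,0,0,0,1]}}

```text
clock: 6.25
eef_pos: [0.477, 0.1026, 0.1631]
orientation: [0.707, 0.707, 0.0, 0.0]
force: [0.4, 0.5, -0.6]
gripper_width: 0.0373
grip_force: 30.0
```

```bash
python3 -c "
from h import *
go(.476,.102,.0425)
cv2.imwrite('pics/w3.png',robot.snapshot('wrist')[:,:,::-1])"
```

```text
t 6.25 p [0.477  0.1026 0.1631] th 90.04 F [ 0.4  0.5 -0.6] w 0.0373 g 30.0
scaled [-0.001  -0.0017  0.2011] mm [  -1.    -0.6 -120.6]
```

View pics/w3.png

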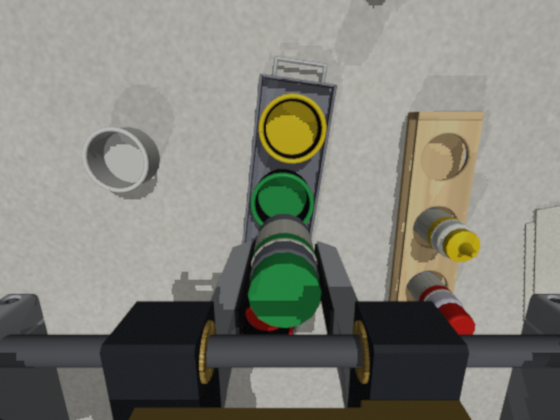

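The green jar is held at (284,270) with the green cup (282,200) next under it, and its hole in the rack (445,155) is empty. I'll lower it.

{"api": "play_rows", "payload": {"plan": [-0.001,-0.001,0.05,0,1,0,0,0.06,0,1,0,0,0.05,0,1,0,0,0.03,0,1,0,0,0.005,0,1,0,0,0.002,0,1,0,0,0,0,1,0,0,0,0,1]}}

```text
clock: 7.1
eef_pos: [0.4768, 0.102, 0.0462]
orientation: [0.707, 0.707, 0.001, 0.001]
force: [0.3, 0.2, -0.5]
gripper_width: 0.0375
grip_force: 30.0
```

{"api": "play_rows", "payload": {"plan": [0,0,0.002,0,1,0,0,0,0,1,0,0,0,0,1]}}

```text
clock: 7.4
eef_pos: [0.4756, 0.1019, 0.0438]
orientation: [0.707, 0.707, 0.0, 0.0]
force: [0.4, 0.9, -0.0]
gripper_width: 0.0373
grip_force: 30.0
```

{"api": "play_rows", "payload": {"plan": [0,0,0.0015,0,1,0,0,0,0,1,0,0,0,0,1]}}

```text
clock: 7.7
eef_pos: [0.4753, 0.1018, 0.0425]
orientation: [0.707, 0.707, -0.0, -0.0]
force: [0.2, 0.3, -1.2]
gripper_width: 0.0373
grip_force: 30.0
```

{"api": "play_rows", "payload": {"plan": [0,0,0.0015,0,1,0,0,0,0,1,0,0,0,0,1]}}

```text
clock: 8.0
eef_pos: [0.4755, 0.1018, 0.0417]
orientation: [0.707, 0.707, 0.0, 0.0]
force: [-0.1, 0.3, 0.1]
gripper_width: 0.0372
grip_force: 30.0
```

{"api": "play_rows", "payload": {"plan": [0,0,0.0015,0,1,0,0,0,0,1,0,0,0,0,1]}}

```text
clock: 8.3
eef_pos: [0.4756, 0.1019, 0.0417]
orientation: [0.707, 0.707, 0.0, 0.0]
force: [-2.3, 0.1, 5.6]
gripper_width: 0.0368
grip_force: 30.0
```

{"api": "play_rows", "payload": {"plan": [0,0,0,0,-1,0,0,0,0,-1,0,0,0,0,-1,0,0,0,0,-1,0,0,0,0,-1,0,0,0,0,-1,0,0,0,0,-1,0,0,-0.03,0,-1,0,0,-0.06,0,-1,0,0,-0.06,0,-1]}}

```text
clock: 9.3
eef_pos: [0.4746, 0.1018, 0.1309]
orientation: [0.707, 0.707, -0.001, -0.001]
force: [1.1, -0.3, -0.0]
gripper_width: 0.094
grip_force: 0.0
```

{"api": "play_rows", "payload": {"plan": [0,0,-0.05,0,-1,-0.0095,0.054,0,0,-1,-0.0095,0.054,0,0,-1,-0.0095,0.054,0,0,-1,-0.0095,0.054,0,0,-1,-0.0095,0.054,0,0,-1,0,0,0,0,-1,0,0,0,0,-1]}}

```text
clock: 10.1
eef_pos: [0.6373, 0.0733, 0.1597]
orientation: [0.707, 0.707, -0.001, -0.001]
force: [-0.7, -0.1, 0.4]
gripper_width: 0.0937
grip_force: 0.0
```

```bash
python3 -c "
from h import *
go(.638,.0735,.043)
cv2.imwrite('pics/w4.png',robot.snapshot('wrist')[:,:,::-1])"
```

```text
t 10.10 p [0.6373 0.0733 0.1597] th 90.02 F [-0.7 -0.1  0.4] w 0.0937 g 0.0
scaled [0.0003 0.0011 0.1945] mm [   0.7    0.2 -116.7]
```

View pics/w4.png

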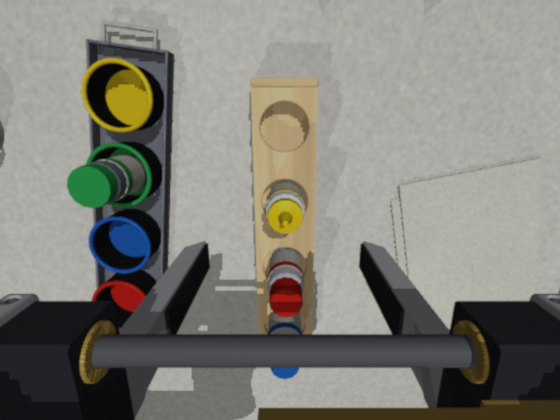

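The green jar stands in the green-rimmed cup at (120,178), and the yellow bottle (285,205) lies between the open fingers. I'll grasp it next.

{"api": "play_rows", "payload": {"plan": [0,0.001,0.06,0,-1,0,0,0.06,0,-1,0,0,0.05,0,-1,0,0,0.025,0,-1,0,0,0,0,-1,0,0,0,0,1,0,0,0,0,1,0,0,0,0,1,0,0,0,0,1,0,0,0,0,1]}}

```text
clock: 11.15
eef_pos: [0.6385, 0.0734, 0.0445]
orientation: [0.707, 0.707, 0.0, 0.0]
force: [0.6, -0.3, 0.1]
gripper_width: 0.0575
grip_force: 0.0
```

{"api": "play_rows", "payload": {"plan": [0,0,0,0,1,0,0,0,0,1,0,0,0,0,1,0,0,0,0,1]}}

```text
clock: 11.55
eef_pos: [0.638, 0.0734, 0.0437]
orientation: [0.707, 0.707, -0.0, -0.0]
force: [0.7, -0.0, 0.0]
gripper_width: 0.0356
grip_force: 30.0
```

{"api": "play_rows", "payload": {"plan": [0,0,-0.03,0,1,0,0,-0.06,0,1,0,0,-0.06,0,1,0,0,-0.05,0,1,0.0335,-0.0507,0,0,1,0.0335,-0.0507,0,0,1,0.0335,-0.0507,0,0,1,0.0335,-0.0507,0,0,1,0.0335,-0.0507,0,0,1,0,0,0,0,1]}}

```text
clock: 12.55
eef_pos: [0.4825, 0.176, 0.1637]
orientation: [0.705, 0.709, -0.0, -0.001]
force: [-0.1, -0.4, -1.4]
gripper_width: 0.0356
grip_force: 30.0
```

{"api": "play_rows", "payload": {"plan": [0,0,0,0,1,0,0,0,0,1]}}

```text
clock: 12.75
eef_pos: [0.4865, 0.1734, 0.1636]
orientation: [0.707, 0.707, -0.0, 0.0]
force: [0.4, 0.1, -1.1]
gripper_width: 0.0355
grip_force: 30.0
```

```bash
python3 -c "
from h import *
go(.486,.174,.0425)"
```

```text
t 12.75 p [0.4865 0.1734 0.1636] th 90.01 F [ 0.4  0.1 -1.1] w 0.0355 g 30.0
scaled [ 0.0009 -0.0008  0.2019] mm [  -0.5    0.6 -121.1]
```

{"api": "play_rows", "payload": {"plan": [0.001,-0.001,0.05,0,1,0,0,0.06,0,1,0,0,0.05,0,1,0,0,0.03,0,1,0,0,0.005,0,1,0,0,0.003,0,1,0,0,0.0015,0,1,0,0,0,0,1,0,0,0,0,1]}}

```text
clock: 13.65
eef_pos: [0.4862, 0.1746, 0.0453]
orientation: [0.707, 0.707, 0.001, 0.001]
force: [0.1, -0.1, -0.6]
gripper_width: 0.0354
grip_force: 30.0
```

{"api": "play_rows", "payload": {"plan": [0,0,0.0015,0,1,0,0,0,0,1,0,0,0,0,1]}}

```text
clock: 13.95
eef_pos: [0.4853, 0.1745, 0.0433]
orientation: [0.707, 0.707, 0.0, 0.0]
force: [-0.3, 0.1, -1.0]
gripper_width: 0.0351
grip_force: 30.0
```

{"api": "play_rows", "payload": {"plan": [0,0,0.0015,0,1,0,0,0,0,1,0,0,0,0,1]}}

```text
clock: 14.25
eef_pos: [0.4854, 0.1745, 0.0426]
orientation: [0.707, 0.707, 0.0, 0.0]
force: [-0.4, 0.2, 1.7]
gripper_width: 0.0355
grip_force: 30.0
```

{"api": "play_rows", "payload": {"plan": [0,0,0,0,-1,0,0,0,0,-1,0,0,0,0,-1,0,0,0,0,-1,0,0,0,0,-1,0,0,0,0,-1,0,0,0,0,-1,0,0,-0.03,0,-1,0,0,-0.06,0,-1,0,0,-0.06,0,-1]}}

```text
clock: 15.25
eef_pos: [0.4845, 0.1743, 0.1324]
orientation: [0.707, 0.707, -0.001, -0.001]
force: [0.9, 0.6, 0.1]
gripper_width: 0.094
grip_force: 0.0
```

{"api": "play_rows", "payload": {"plan": [0,0,-0.05,0,-1,-0.0488,0.0424,0,0,-1,-0.0488,0.0424,0,0,-1,-0.0488,0.0424,0,0,-1,-0.0488,0.0424,0,0,-1,-0.0488,0.0424,0,0,-1,-0.0488,0.0424,0,0,-1,0,0,0,0,-1,0,0,0,0,-1]}}

```text
clock: 16.15
eef_pos: [0.638, -0.0017, 0.1615]
orientation: [0.707, 0.707, -0.0, -0.001]
force: [0.7, 0.8, 0.6]
gripper_width: 0.0938
grip_force: 0.0
```

```bash
python3 -c "
from h import *
go(.638,-.0012,.043)
cv2.imwrite('pics/w5.png',robot.snapshot('wrist')[:,:,::-1])"
```

```text
t 16.15 p [ 0.638  -0.0017  0.1615] th 89.95 F [0.7 0.8 0.6] w 0.0938 g 0.0
scaled [ 0.0008 -0.      0.1975] mm [  -0.     0.5 -118.5]
```

View pics/w5.png

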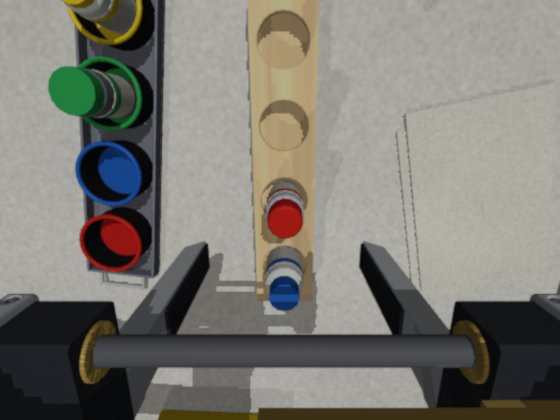

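The yellow bottle (105,15) and the green jar (105,95) stand in their cups. The red can (285,210) is between the fingers, with blue (285,285) next along. I'll grasp red.

{"api": "play_rows", "payload": {"plan": [0.001,0,0.06,0,-1,0,0,0.06,0,-1,0,0,0.05,0,-1,0,0,0.0275,0,-1,0,0,0,0,-1,0,0,0,0,1,0,0,0,0,1,0,0,0,0,1,0,0,0,0,1,0,0,0,0,1]}}

```text
clock: 17.2
eef_pos: [0.6385, -0.0006, 0.0446]
orientation: [0.707, 0.707, 0.0, 0.001]
force: [-0.2, 0.6, -0.2]
gripper_width: 0.0575
grip_force: 0.0
```

{"api": "play_rows", "payload": {"plan": [0,0,0,0,1,0,0,0,0,1,0,0,0,0,1,0,0,0,0,1]}}

```text
clock: 17.6
eef_pos: [0.6381, -0.0006, 0.0437]
orientation: [0.707, 0.707, -0.0, 0.0]
force: [0.3, 0.4, -0.1]
gripper_width: 0.0343
grip_force: 30.0
```

{"api": "play_rows", "payload": {"plan": [0,0,-0.03,0,1,0,0,-0.06,0,1,0,0,-0.06,0,1,0,0,-0.05,0,1,-0.0125,-0.0504,0,0,1,-0.0125,-0.0504,0,0,1,-0.0125,-0.0504,0,0,1,-0.0125,-0.0504,0,0,1,-0.0125,-0.0504,0,0,1,-0.0125,-0.0504,0,0,1]}}

```text
clock: 18.6
eef_pos: [0.4551, -0.0458, 0.1635]
orientation: [0.707, 0.707, -0.0, -0.0]
force: [-0.3, -0.6, -1.6]
gripper_width: 0.0343
grip_force: 30.0
```

{"api": "play_rows", "payload": {"plan": [0,0,0,0,1,0,0,0,0,1,0,0,0,0,1]}}

```text
clock: 18.9
eef_pos: [0.4574, -0.0455, 0.1639]
orientation: [0.707, 0.707, 0.0, 0.0]
force: [0.7, 0.6, -1.6]
gripper_width: 0.0345
grip_force: 30.0
```

```bash
python3 -c "
from h import *
go(.4566,-.0455,.0425)"
```

```text
t 18.90 p [ 0.4574 -0.0455  0.1639] th 90.05 F [ 0.7  0.6 -1.6] w 0.0345 g 30.0
scaled [ 1.000e-04 -1.300e-03  2.023e-01] mm [  -0.8    0.  -121.4]
```

{"api": "play_rows", "payload": {"plan": [0,-0.001,0.05,0,1,0,0,0.06,0,1,0,0,0.05,0,1,0,0,0.03,0,1,0,0,0.005,0,1,0,0,0.003,0,1,0,0,0.0015,0,1,0,0,0,0,1,0,0,0,0,1]}}

```text
clock: 19.8
eef_pos: [0.4569, -0.0458, 0.0452]
orientation: [0.707, 0.707, 0.001, 0.001]
force: [0.2, -0.0, -1.1]
gripper_width: 0.0345
grip_force: 30.0
```

{"api": "play_rows", "payload": {"plan": [0,0,0.0015,0,1,0,0,0,0,1,0,0,0,0,1]}}

```text
clock: 20.1
eef_pos: [0.456, -0.0457, 0.0433]
orientation: [0.707, 0.707, 0.0, 0.0]
force: [0.5, 0.4, -0.5]
gripper_width: 0.0345
grip_force: 30.0
```

{"api": "play_rows", "payload": {"plan": [0,0,0.0015,0,1,0,0,0,0,1,0,0,0,0,1]}}

```text
clock: 20.4
eef_pos: [0.4562, -0.0457, 0.0426]
orientation: [0.707, 0.707, 0.0, 0.0]
force: [0.2, -0.1, 2.6]
gripper_width: 0.0345
grip_force: 30.0
```

{"api": "play_rows", "payload": {"plan": [0,0,0,0,-1,0,0,0,0,-1,0,0,0,0,-1,0,0,0,0,-1,0,0,0,0,-1,0,0,0,0,-1,0,0,0,0,-1,0,0,-0.03,0,-1,0,0,-0.06,0,-1,0,0,-0.06,0,-1]}}

```text
clock: 21.4
eef_pos: [0.4552, -0.0454, 0.1325]
orientation: [0.707, 0.707, -0.001, -0.001]
force: [0.4, 0.4, -0.4]
gripper_width: 0.094
grip_force: 0.0
```

{"api": "play_rows", "payload": {"plan": [0,0,-0.05,0,-1,-0.0079,0.0505,0,0,-1,-0.0079,0.0505,0,0,-1,-0.0079,0.0505,0,0,-1,-0.0079,0.0505,0,0,-1,-0.0079,0.0505,0,0,-1,-0.0079,0.0505,0,0,-1,0,0,0,0,-1,0,0,0,0,-1]}}

```text
clock: 22.3
eef_pos: [0.6377, -0.074, 0.1612]
orientation: [0.707, 0.707, -0.001, -0.001]
force: [0.0, 0.1, 1.0]
gripper_width: 0.0941
grip_force: 0.0
```

```bash
python3 -c "
from h import *
go(.638,-.0743,.043)
cv2.imwrite('pics/w6.png',robot.snapshot('wrist')[:,:,::-1])"
```

```text
t 22.30 p [ 0.6377 -0.074   0.1612] th 90.04 F [0.  0.1 1. ] w 0.0941 g 0.0
scaled [-0.0006  0.0005  0.197 ] mm [   0.3   -0.3 -118.2]
```

View pics/w6.png

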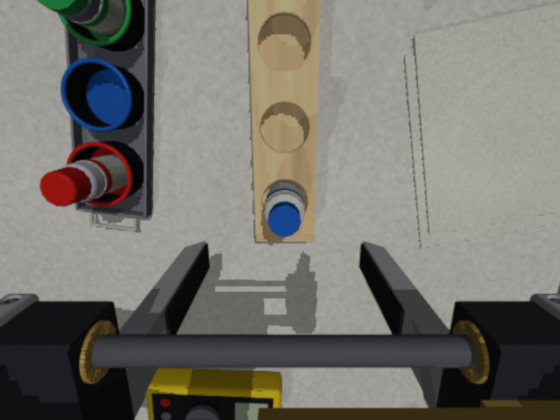

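Red now stands in the red-rimmed cup at (98,175), and blue (285,212) is between the fingers.

{"api": "play_rows", "payload": {"plan": [0,0,0.06,0,-1,0,0,0.06,0,-1,0,0,0.05,0,-1,0,0,0.027,0,-1,0,0,0,0,-1,0,0,0,0,1,0,0,0,0,1,0,0,0,0,1,0,0,0,0,1,0,0,0,0,1]}}

```text
clock: 23.35
eef_pos: [0.6383, -0.0741, 0.0449]
orientation: [0.707, 0.707, 0.0, 0.001]
force: [0.1, 1.0, -0.3]
gripper_width: 0.0572
grip_force: 0.0
```

{"api": "play_rows", "payload": {"plan": [0,0,0,0,1,0,0,0,0,1,0,0,0,0,1,0,0,0,0,1]}}

```text
clock: 23.75
eef_pos: [0.6378, -0.0739, 0.044]
orientation: [0.707, 0.707, -0.0, -0.0]
force: [0.0, 0.8, -0.1]
gripper_width: 0.0365
grip_force: 30.0
```

{"api": "play_rows", "payload": {"plan": [0,0,-0.03,0,1,0,0,-0.06,0,1,0,0,-0.06,0,1,0,0,-0.05,0,1,0.0282,-0.0476,0,0,1,0.0282,-0.0476,0,0,1,0.0282,-0.0476,0,0,1,0.0282,-0.0476,0,0,1,0.0282,-0.0476,0,0,1,0.0282,-0.0476,0,0,1]}}

```text
clock: 24.75
eef_pos: [0.4649, 0.0281, 0.1637]
orientation: [0.707, 0.707, -0.0, -0.0]
force: [0.3, 0.8, -1.2]
gripper_width: 0.0365
grip_force: 30.0
```

{"api": "play_rows", "payload": {"plan": [0,0,0,0,1,0,0,0,0,1,0,0,0,0,1]}}

```text
clock: 25.05
eef_pos: [0.4671, 0.027, 0.1641]
orientation: [0.707, 0.707, 0.0, 0.0]
force: [0.2, 0.4, -0.8]
gripper_width: 0.0368
grip_force: 30.0
```

```bash
python3 -c "
from h import *
go(.4666,.0276,.0425)"
```

```text
t 25.05 p [0.4671 0.027  0.1641] th 90.02 F [ 0.2  0.4 -0.8] w 0.0368 g 30.0
scaled [ 0.001  -0.0009  0.2027] mm [  -0.5    0.6 -121.6]
```

{"api": "play_rows", "payload": {"plan": [0.001,-0.001,0.05,0,1,0,0,0.06,0,1,0,0,0.05,0,1,0,0,0.03,0,1,0,0,0.005,0,1,0,0,0.003,0,1,0,0,0.0015,0,1,0,0,0,0,1,0,0,0,0,1]}}

```text
clock: 25.95
eef_pos: [0.4668, 0.0279, 0.0455]
orientation: [0.707, 0.707, 0.001, 0.001]
force: [0.1, -0.2, -2.4]
gripper_width: 0.0363
grip_force: 30.0
```

{"api": "play_rows", "payload": {"plan": [0,0,0.0015,0,1,0,0,0,0,1,0,0,0,0,1]}}

```text
clock: 26.25
eef_pos: [0.4659, 0.0281, 0.0436]
orientation: [0.707, 0.707, 0.0, 0.0]
force: [-0.2, 0.7, -1.1]
gripper_width: 0.0364
grip_force: 30.0
```

{"api": "play_rows", "payload": {"plan": [0,0,0.0015,0,1,0,0,0,0,1,0,0,0,0,1]}}

```text
clock: 26.55
eef_pos: [0.466, 0.028, 0.0429]
orientation: [0.707, 0.707, 0.0, 0.0]
force: [-1.0, 0.2, 1.4]
gripper_width: 0.0365
grip_force: 30.0
```

Contact. Next I release, rise clear and back off to look.

{"api": "play_rows", "payload": {"plan": [0,0,0,0,-1,0,0,0,0,-1,0,0,0,0,-1,0,0,0,0,-1,0,0,0,0,-1,0,0,0,0,-1,0,0,0,0,-1,0,0,-0.03,0,-1,0,0,-0.06,0,-1,0,0,-0.06,0,-1]}}

```text
clock: 27.55
eef_pos: [0.465, 0.0281, 0.1328]
orientation: [0.707, 0.707, -0.001, -0.001]
force: [-0.4, 0.3, -0.4]
gripper_width: 0.094
grip_force: 0.0
```

{"api": "play_rows", "payload": {"plan": [0,0,-0.06,0,-1,0,0,-0.06,0,-1,0,0,-0.06,0,-1,-0.06,0,0,0,-1,-0.06,0,0,0,-1,-0.06,0,0,0,-1,0,0,0,0,-1,0,0,0,0,-1]}}

```text
clock: 28.35
eef_pos: [0.4658, -0.0802, 0.2404]
orientation: [0.707, 0.707, 0.0, -0.0]
force: [-0.5, -0.1, -0.3]
gripper_width: 0.0936
grip_force: 0.0
```

Run:
```python
from h import *
import numpy as np
st()
w=robot.snapshot('wrist');s=robot.snapshot('scene');t=robot.snapshot('top')
a=cv2.resize(w[0:300],(400,214));b=cv2.resize(s[150:300,230:430],(400,300),interpolation=cv2.INTER_CUBIC)
c=cv2.resize(t[130:330,60:460],(800,400)[:2],interpolation=cv2.INTER_CUBIC)[:290]
f=np.zeros((590,800,3),np.uint8);f[:214,:400]=a;f[:300,400:]=b;f[300:590]=c
cv2.imwrite('pics/end.png',f[:,:,::-1])
```

```text
t 28.35 p [ 0.4658 -0.0802  0.2404] th 89.94 F [-0.5 -0.1 -0.3] w 0.0936 g 0.0
```

View pics/end.png

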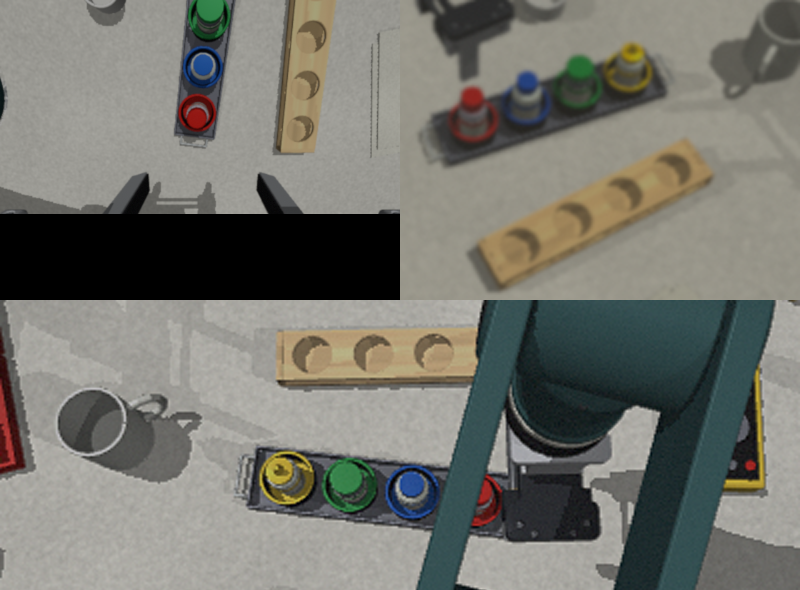

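All four bottles stand upright in the cups matching their caps. In the scene crop they are red (472,115), blue (527,95), green (578,80) and yellow (630,68). The rack is empty, and the robot is clear.

```bash
python3 -c "
from workcell import robot
print(robot.finish_job())"
```

```text
the job is handed in; nothing more can be done
None
```

All four bottles stand upright in the drip cups matching their caps, each lowered until it touched the cup floor before release. I didn't touch the multimeter, the mug or the white cup. The job was handed in at about 28.5 s of the 96 s allowed; no verdict came back.

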